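# Find the tired return spring on the spring tester

## Task

Two dispenser return springs stand in the wells of the spring tester: load first the left one, then the right one (left and right as seen from the robot) by pressing its cap straight down from above with the shut gripper at 15 N, give or take 2 N, and hold that load for about a second; never press harder than 20 N, which ruins a spring. A sound spring's cap top stays above the black reference line on the white gauge post under this load, a tired one's sinks below it. Then stand the tired spring upright in the steel dish and leave the sound one standing unloaded in its well.

Things in the scene. Friction and masses are not known exactly. Their poses are not given: they have to be found in the camera images.
- tester: spring tester fixed to the bench: grey metal plate 110 x 180 x 18 mm with two round wells 42 mm across, 8 mm deep, 90 mm apart, and a white gauge post 8 x 40 mm, top 110 mm above the bench, midway between the wells and 40 mm behind their line. Origin: centre of its underside; x away from the robot, y towards the left well, z up; turned by up to 0.2 rad
- left_well (a point): centre of the floor of the left well (the one at the tester's +y), 10 mm above the bench
- right_well (a point): centre of the floor of the right well (at the tester's -y), 10 mm above the bench
- mark (a point): middle of the thick black reference line across the front of the gauge post, 70.5 mm above the bench; an unloaded spring's cap top in a well stands 11.5 mm above the line's height. At 15 N both springs end at least 3 mm from the line, one above and one below
- spring_a_mid (a point): one of two look-alike springs, at its centre 36 mm above the foot. From the foot up: grey round holder cup 38 mm across, 36 mm tall; bare steel coil 26 mm; flat round steel cap 30 mm across, 10 mm thick; 72 mm in all when unloaded, about 0.14 kg. z points up along it. Starts in one of the wells: either name may be left or right; which is tired cannot be seen
- spring_a_top (a point): centre of the flat top of that spring's cap; sinks straight down with the cap when it is pressed from above; under load its height is that of the fingertips resting on it. The whole spring can be lifted by the rim of the cap or by the cup
- spring_a_cap (a joint): how far that cap is pressed in, in m: 0 unloaded, 0.024 hard against its stop. Resistance starts at about 2 N and grows evenly with the travel, by 0.7 to 2 N per mm; the two springs' rates differ, so only the force felt tells the load
- spring_b_mid (a point): one of two look-alike springs, at its centre 36 mm above the foot. From the foot up: grey round holder cup 38 mm across, 36 mm tall; bare steel coil 26 mm; flat round steel cap 30 mm across, 10 mm thick; 72 mm in all when unloaded, about 0.14 kg. z points up along it. Starts in one of the wells: either name may be left or right; which is tired cannot be seen
- spring_b_top (a point): centre of the flat top of that spring's cap; sinks straight down with the cap when it is pressed from above; under load its height is that of the fingertips resting on it. The whole spring can be lifted by the rim of the cap or by the cup
- spring_b_cap (a joint): how far that cap is pressed in, in m: 0 unloaded, 0.024 hard against its stop. Resistance starts at about 2 N and grows evenly with the travel, by 0.7 to 2 N per mm; the two springs' rates differ, so only the force felt tells the load
- dish_floor (a point): centre of the inner floor of a loose round stainless dish on the bench, 80 mm across outside, rim 14 mm high, floor 3 mm thick and about 64 mm across, 0.25 kg; z up
Not all that is in view belongs to the job. Leave any orange look-alike of the part that bears dish_floor alone.

How it is judged:
By the outcome, as a careful person would: the job done as asked, in the order asked, and still so for the second after the job is handed in, with the robot touching nothing.
It also fails if it takes over 54 s, if anything falls off the work surface, if the arm or the gripper's body presses on something with over 40 N, if the wrist force passes 120 N, or if a joint passes its speed limit or range.

## Robot

A 7-joint arm with a two-finger parallel gripper is mounted at the origin on the work surface; the furniture and walls round the work are solid. World frame = base frame: x ahead of the robot, y to its left, z up, the work surface at z = 0. Lengths are in m, angles in rad, forces in N, time in s.
With the tool pointing down it reaches from about 0.4 to 0.85 m from the base axis. Payload 10.4 kg.
Tool frame: the origin (TCP) lies midway between the tips of the shut fingers; the grasp point (between the pads) lies 19 mm behind it; z points along the fingers, x is the direction in which the jaws open and shut, and the axes are right-handed (so a half turn about z gives the same grasp; the last joint's range is limited). The gripper opens to 85 mm and grips with 20 to 120 N. Pads are 22 mm wide; open, the fingers measure 114 mm over their backs; the gripper's body (76 mm by 85 mm) begins 54 mm behind the grasp point. The pads swing forward as they close: fully open they stand 13 mm farther back than shut.
Start: joints at [-0.023, 0.332, -0.065, 1.46, 0.022, 1.35, -0.088], TCP at [0.625, 0, 0.231] pointing down, gripper open.
Joint ranges: [-2.6, 2.6], [-0.5, 2.12], [-1.47, 1.34], [0.16, 2.42], [-1.27, 4.41], [0.06, 2.06], [-2.6, 2.6]. Speed limits (rad/s): [2.22, 2.22, 2.79, 2.79, 3.14, 3.14, 3.14].

## Interface

Orientations are given as a unit quaternion [x, y, z, w].
In Python, from workcell import telemetry, eyes, order gives the robot as it stands.
- The arm moves only by the tool servo_tool, never from a script. Its argument "deltas" is a list of rows, each a list of 3 entries, a list of its own where there are three numbers: the shift along the tool's x, y, z in cm, then the turn about the tool's z in rad, then the finger opening in cm, from 0 to 8.54. A call has 1 to 12 rows; each row shifts and turns the pose as measured when the row begins, along the tool's axes as they then stand; what a row does not reach is not made up. A row lasts 1/12 s, in which the tool goes at most 41.7 mm and 7.16 degrees, less where a joint would pass 70% of its speed; a pose out of reach is approached as far as the arm can. A call is refused whole if a number of a shift passes 4.17 or a number of a turn 0.125, either way. A call with a gripper value outside its range is refused whole. The fingers move at their own pace and stop on an object; "force" is the grip in N (left out, the last holds). Time passes only in rows, so rows that do not move let the fingers close. It gives the time, the measured TCP pose, the force and the opening at its end, in the units of the state.
- telemetry.get_obs(): the state, without advancing time (a new reading comes with each control period).
- eyes.camera(name): name is "scene" or "side" or "wrist"; returns (picture, depth): 420x560x3 uint8, blue, green, red; 420x560 float32, m along the optical axis (not along the pixel's ray), 0 where there is no reading.
- eyes.calibration(name): a dict with "fx", "fy", "cx", "cy" (pixels), "rvec" (rotation vector, rad) and "tvec" (3), from world to camera coordinates, as OpenCV has them. Camera axes: x right, y down, z forward; pixel columns grow to the right and rows downward; lengths in m; the calibration is good to about 2 mm. The wrist camera is an equidistant fisheye: a pixel r from the principal point sees the ray r / f radians off the axis. A picture is of the moment at which its call begins: read the wrist's pose just before it. calibration takes no time and is no camera call; for the wrist camera it gives the pose at the moment of the call.
- order.hand_in(): hands the job in, once; it reports no verdict.
The state is a dict: "clock": time; "joint_pos": joint angles; "joint_velocities": joint speeds; "tau": joint torques, N m; "position": TCP position; "ee_rot": TCP orientation; "ft_force": force on the tool from outside, world axes, zero at the start; "torque": the same for the moment, N m; "grip_width": opening from 0.0 (shut) to 1.0 (fully open).
Only numpy, scipy, OpenCV 4.12 (cv2) and the standard library are available. Lean on these libraries where they do the work, as an engineer would, in place of code of your own. Each camera call takes 0.05 s, during which the arm holds its last target. There are 200 camera calls.

## Working session

There is one attempt and no reset: what is moved stays moved. The work goes in short steps, Python scripts to look and compute and a tool call to move; the robot and the scene stay as the last step left them, time stands still between calls to the robot, and variables do not carry over. Pictures are saved under pics/ and viewed, about 8 in all and at most 12, crops included, and the job is handed in when it is done.

Besides the shell and the picture viewer there is one more tool, called after "Emit:" by a JSON object that holds its "name" and its "arguments", one argument or row to a line. servo_tool: Moves the arm, as the interface text tells. Its arguments: {"type":"object","properties":{"deltas":{"type":"array"},"force":{"type":"number"}},"required":["deltas"]}

```bash
mkdir -p pics; ls; cat > h.py <<'E'
import sys; sys.path.insert(0,'.')
import numpy as np, cv2
from workcell import telemetry, eyes, order
def cloud(name):
    c=eyes.calibration(name); im,d=eyes.camera(name)
    R=cv2.Rodrigues(np.array(c["rvec"],float))[0]; t=np.array(c["tvec"],float).ravel()
    v,u=np.mgrid[0:d.shape[0],0:d.shape[1]].astype(float)
    x=(u-c["cx"])/c["fx"]; y=(v-c["cy"])/c["fy"]
    if name=="wrist":
        r=np.hypot(x,y); s=np.where(r>1e-6,np.tan(np.minimum(r,1.5))/np.maximum(r,1e-6),1); x=x*s; y=y*s
    P=np.stack([x*d,y*d,d],-1); W=(P-t)@R
    W[d<=0]=np.nan
    return im,d,W
E
python3 - <<'E'
from h import *
print(telemetry.get_obs())
for n in("scene","side"):
    im,d,W=cloud(n); np.savez(f'{n}.npz',im=im,W=W); cv2.imwrite(f'pics/{n}0.png',im)
E
```

```text
pics
{'clock': 0.0, 'joint_pos': array([-0.02260693,  0.3328471 , -0.06467809,  1.46094432,  0.02161161,
        1.34991818, -0.08851502]), 'joint_velocities': array([-0.00037736, -0.00029563, -0.00165543, -0.00070764,  0.00035965,
       -0.00141965, -0.00053978]), 'tau': array([ 4.98105128e-04, -6.25449800e+01,  4.97091911e-02, -3.91610491e+01,
        1.63588714e-02,  9.83294769e-03, -6.01235030e-06]), 'position': array([ 6.24617934e-01, -1.87771715e-05,  2.30529929e-01]), 'ee_rot': array([ 9.99999747e-01, -2.60167007e-06, -7.09328730e-04,  4.30155094e-05]), 'ft_force': array([0.10742672, 0.21082236, 0.32112798]), 'torque': array([0.05749677, 0.01053396, 0.02504968]), 'grip_width': 0.9986843887199032}
```

View pics/scene0.png

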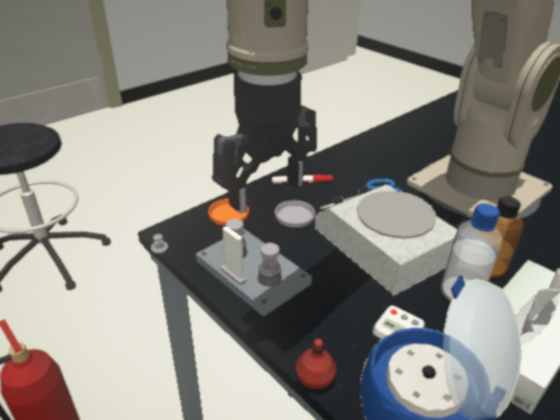

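View pics/side0.png

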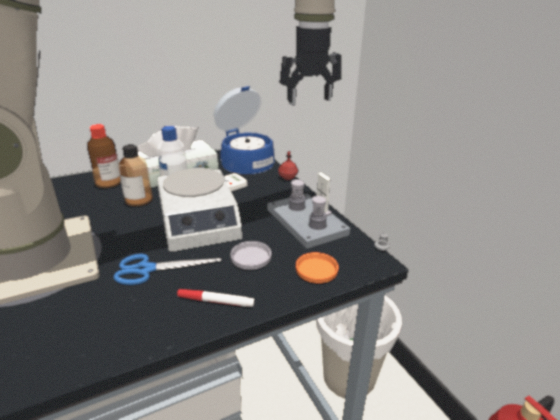

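Scene view: springs on the tester at about (236,235) and (269,262), gauge post (232,255). The steel dish is at (295,213) and the orange decoy at (228,211). In the side view the springs are at (297,195) and (319,212), the dish at (251,255) and the decoy at (317,267). Next I measure them.

```bash
python3 - <<'E'
from h import *
for n,pts in(("scene",dict(capA=(236,225),capB=(269,250),dish=(295,213),orange=(228,211),knob=(159,243),post=(232,250),plate=(240,285))),("side",dict(capA=(297,185),capB=(319,202),dish=(251,255),orange=(317,267),plate=(300,235),post=(323,180),knob=(384,240)))):
    z=np.load(n+'.npz');W=z['W'];im=z['im']
    for k,(u,v) in pts.items(): print(n,k,W[v,u].round(4))
    # cap tops
    P=W.reshape(-1,3)
    for lo,hi,lab in((.074,.09,'cap'),(.1,.116,'post')):
        m=(P[:,2]>lo)&(P[:,2]<hi)&(P[:,0]>.5)&(P[:,0]<1)&(abs(P[:,1])<.4)
        q=P[m]
        for y0 in np.unique((q[:,1]/.03).round()):
            s=q[(q[:,1]/.03).round()==y0]; print(lab,len(s),s.mean(0).round(3),s.min(0).round(3),s.max(0).round(3))
    m=(W[...,2]>.013)&(W[...,2]<.023)
    # plate: component at seed
    u,v=pts['plate']; _,L=cv2.connectedComponents(m.astype(np.uint8)); 
    q=W[L==L[v,u]]; q=q[:,:2]
    print('plate',L[v,u],len(q),cv2.minAreaRect((q*1000).astype(np.float32)))
    u,v=pts['dish']; w=W[v-25:v+25,u-35:u+35].reshape(-1,3); w=w[(w[:,2]>.009)&(w[:,2]<.02)]
    print('rim',len(w),cv2.minEnclosingCircle((w[:,:2]*1000).astype(np.float32)),w[:,2].max())
E
```

```text
scene capA [ 0.5636 -0.1518  0.081 ]
scene capB [ 0.5642 -0.0646  0.0809]
scene dish [ 0.3862 -0.1888  0.003 ]
scene orange [ 0.4863 -0.2828  0.0035]
scene knob [ 0.6566 -0.2627  0.0222]
scene post [ 0.6061 -0.1078  0.0764]
scene plate [ 0.6094 -0.0857  0.0165]
cap 22 [ 0.565 -0.168  0.082] [ 0.554 -0.172  0.08 ] [ 0.574 -0.165  0.084]
cap 154 [ 0.565 -0.152  0.081] [ 0.55  -0.165  0.074] [ 0.579 -0.141  0.084]
cap 73 [ 0.607 -0.117  0.082] [ 0.606 -0.13   0.075] [ 0.608 -0.105  0.09 ]
cap 96 [ 0.593 -0.09   0.082] [ 0.555 -0.104  0.074] [ 0.608 -0.075  0.09 ]
cap 207 [ 0.564 -0.062  0.081] [ 0.548 -0.075  0.074] [ 0.577 -0.051  0.085]
cap 58 [0.636 0.116 0.077] [0.629 0.111 0.074] [0.641 0.121 0.08 ]
cap 350 [0.566 0.18  0.077] [0.51  0.167 0.074] [0.622 0.195 0.081]
cap 232 [0.586 0.208 0.077] [0.5   0.195 0.074] [0.637 0.225 0.079]
cap 300 [0.598 0.241 0.078] [0.541 0.225 0.074] [0.638 0.255 0.084]
cap 98 [0.628 0.263 0.077] [0.571 0.255 0.074] [0.638 0.274 0.079]
cap 17 [0.588 0.305 0.078] [0.584 0.302 0.076] [0.594 0.31  0.079]
cap 17 [0.567 0.325 0.08 ] [0.564 0.322 0.075] [0.5
[... 1550 characters left out ...]
18 [0.554 0.319 0.081] [0.529 0.315 0.074] [0.568 0.326 0.089]
cap 174 [0.793 0.398 0.082] [0.5   0.394 0.074] [0.998 0.4   0.09 ]
post 57 [ 0.602 -0.12   0.107] [ 0.599 -0.133  0.1  ] [ 0.609 -0.106  0.112]
post 25 [ 0.601 -0.098  0.107] [ 0.598 -0.104  0.1  ] [ 0.607 -0.091  0.112]
post 120 [0.553 0.302 0.108] [0.501 0.287 0.1  ] [0.612 0.315 0.116]
post 4 [0.598 0.317 0.103] [0.591 0.315 0.101] [0.604 0.321 0.106]
post 146 [0.803 0.398 0.108] [0.502 0.392 0.1  ] [0.997 0.4   0.116]
plate 12 1576 ((564.1354370117188, -111.18302154541016), (113.06145477294922, 184.67372131347656), 1.4811639785766602)
rim 353 ((379.26654052734375, -165.84963989257812), 62.25998306274414) 0.019791252102722142
```

Candidates for "left spring": the cap at scene (269,250) (y=-0.065) and the cap at (236,225) (y=-0.155), so left is (269,250). For the dish: steel (295,213), orange decoy (228,211). The plate's centre is about (0.5635,-0.111), yaw about 0.027 rad, which puts the left well near (0.5625,-0.066) and the right near (0.565,-0.156). The cap tops read 0.081–0.082, which fits.

Emit:
{"name": "servo_tool", "arguments": {
  "deltas": [
    [[-1.5, 1.6, 1], 0, 0],
    [[-1.5, 1.6, 2], 0, 0],
    [[-1.5, 1.6, 2], 0, 0],
    [[-1.5, 1.6, 2], 0, 0],
    [[0, 0, 1.5], 0, 0],
    [[0, 0, 0], 0, 0],
    [[0, 0, 0], 0, 0]
  ],
  "force": 60
}}

```text
clock: 0.68
position: [0.5607, -0.0656, 0.1404]
ee_rot: [1.0, 0.001, -0.002, -0.0]
ft_force: [-0.4, 1.0, 0.1]
grip_width: 0.01
```

```bash
python3 - <<'E'
from h import *
o=telemetry.get_obs(); print(o['clock'],o['position'].round(4),o['ft_force'].round(2),o['grip_width'],o['ee_rot'].round(4))
im,d,W=cloud("wrist"); np.savez('w.npz',im=im,W=W)
P=W.reshape(-1,3)
side=np.load('side.npz')['W'].reshape(-1,3); sc=np.load('scene.npz')['W'].reshape(-1,3)
from scipy.optimize import least_squares
for n,Q in(('wrist',P),('side',side),('scene',sc)):
    m=(Q[:,2]>.0115)&(Q[:,2]<.0165)&(np.hypot(Q[:,0]-.393,Q[:,1]+.183)<.048)
    q=Q[m][:,:2]
    if len(q)>5:
        f=least_squares(lambda p:np.hypot(q[:,0]-p[0],q[:,1]-p[1])-.038,[.393,-.183],loss='soft_l1',f_scale=.002); print(n,'dish',len(q),f.x.round(4),q.min(0),q.max(0))
    for c in((.5625,-.066),(.565,-.156)):
        m=(Q[:,2]>.078)&(Q[:,2]<.086)&(np.hypot(Q[:,0]-c[0],Q[:,1]-c[1])<.025); q=Q[m]
        if len(q)>5: print(n,'cap',len(q),(q.min(0)+q.max(0))/2,np.ptp(q,0),np.median(q,0)[2])
cv2.imwrite('pics/w1.png',im)
E
```

```text
0.6833 [ 0.5607 -0.0656  0.1404] [-0.36  0.96  0.12] 0.00976115373307177 [ 1.0e+00  8.0e-04 -2.1e-03 -5.0e-04]
wrist dish 344 [ 0.3931 -0.1826] [ 0.35267278 -0.21187653] [ 0.43191398 -0.14375865]
wrist cap 1523 [ 0.56172332 -0.0665741   0.08126853] [0.02910287 0.02951639 0.00650584] 0.08237496580699936
wrist cap 245 [ 0.55994748 -0.15616255  0.08121933] [0.0094641  0.0282631  0.00559015] 0.08243424288504551
side dish 173 [ 0.3936 -0.1836] [ 0.35438834 -0.22321735] [ 0.43312992 -0.14132418]
side cap 79 [ 0.56231474 -0.06572474  0.0813844 ] [0.02777436 0.03059938 0.00558496] 0.08245953367421575
side cap 94 [ 0.56451945 -0.15590315  0.08153361] [0.02908488 0.03117032 0.00662519] 0.08269574291780941
scene dish 147 [ 0.3942 -0.1833] [ 0.35388136 -0.22404997] [ 0.43488935 -0.14315068]
scene cap 200 [ 0.56251096 -0.06640802  0.08137249] [0.02937228 0.02992898 0.00648804] 0.08194179512995546
scene cap 159 [ 0.56413884 -0.15631368  0.0811621 ] [0.02900137 0.03157743 0.00629191] 0.08213752725177503
```

View pics/w1.png

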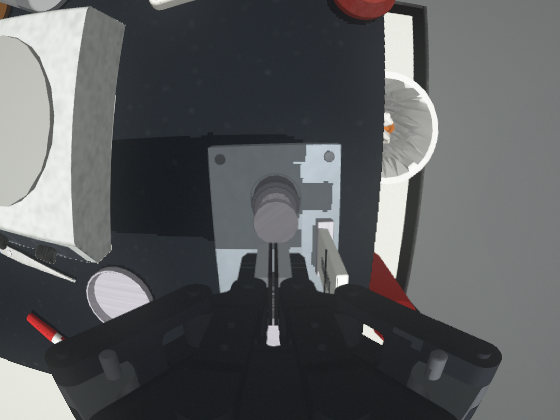

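The wrist close-up shows the left cap at (275,218), its well plate, and the steel dish at (118,295). All three cameras agree to about 2 mm. I go down to just above the cap.

Emit:
{"name": "servo_tool", "arguments": {
  "deltas": [
    [[0.15, 0.05, 1.5], 0, 0],
    [[0, 0, 1.5], 0, 0],
    [[0, 0, 1.2], 0, 0],
    [[0, 0, 0.6], 0, 0],
    [[0, 0, 0], 0, 0],
    [[0, 0, 0], 0, 0],
    [[0, 0, 0], 0, 0]
  ]
}}

```text
clock: 1.32
position: [0.568, -0.0619, 0.0967]
ee_rot: [1.0, 0.004, 0.002, -0.001]
ft_force: [0.6, -0.0, 0.6]
grip_width: -0.002
```

Emit:
{"name": "servo_tool", "arguments": {
  "deltas": [
    [[-0.55, 0.45, 0.2], 0, 0],
    [[0, 0, 0], 0, 0],
    [[0, 0, 0], 0, 0]
  ]
}}

```text
clock: 1.57
position: [0.5631, -0.0669, 0.0963]
ee_rot: [1.0, 0.004, 0.004, -0.001]
ft_force: [-0.2, 0.7, 0.6]
grip_width: -0.004
```

Emit:
{"name": "servo_tool", "arguments": {
  "deltas": [
    [[0, 0, 0], 0, 0],
    [[0, 0, 0], 0, 0]
  ]
}}

```text
clock: 1.73
position: [0.5632, -0.0673, 0.097]
ee_rot: [1.0, 0.003, 0.004, -0.001]
ft_force: [-1.0, 0.2, 0.1]
grip_width: -0.001
```

Emit:
{"name": "servo_tool", "arguments": {
  "deltas": [
    [[0, 0, 0.4], 0, 0],
    [[0, 0, 0.4], 0, 0],
    [[0, 0, 0.3], 0, 0],
    [[0, 0, 0.2], 0, 0],
    [[0, 0, 0.2], 0, 0]
  ]
}}

```text
clock: 2.15
position: [0.5637, -0.0672, 0.081]
ee_rot: [1.0, 0.003, 0.005, -0.001]
ft_force: [0.1, -0.4, 3.4]
grip_width: 0.0
```

Emit:
{"name": "servo_tool", "arguments": {
  "deltas": [
    [[0, 0, 0.1], 0, 0],
    [[0, 0, 0], 0, 0]
  ]
}}

```text
clock: 2.32
position: [0.5638, -0.0672, 0.0797]
ee_rot: [1.0, 0.003, 0.004, -0.001]
ft_force: [-1.2, -0.4, 4.0]
grip_width: 0.002
```

Emit:
{"name": "servo_tool", "arguments": {
  "deltas": [
    [[0, 0, 0.2], 0, 0],
    [[0, 0, 0.2], 0, 0],
    [[0, 0, 0], 0, 0]
  ]
}}

```text
clock: 2.57
position: [0.5643, -0.0673, 0.0766]
ee_rot: [1.0, 0.003, 0.005, -0.001]
ft_force: [-1.7, -0.6, 6.2]
grip_width: -0.004
```

Emit:
{"name": "servo_tool", "arguments": {
  "deltas": [
    [[0, 0, 0], 0, 0]
  ]
}}

```text
clock: 2.65
position: [0.5645, -0.0673, 0.077]
ee_rot: [1.0, 0.003, 0.005, -0.001]
ft_force: [-1.7, -0.1, 6.5]
grip_width: 0.0
```

Emit:
{"name": "servo_tool", "arguments": {
  "deltas": [
    [[0, 0, 0.2], 0, 0],
    [[0, 0, 0.2], 0, 0],
    [[0, 0, 0.2], 0, 0],
    [[0, 0, 0.1], 0, 0],
    [[0, 0, 0], 0, 0]
  ]
}}

```text
clock: 3.07
position: [0.5661, -0.0674, 0.0733]
ee_rot: [1.0, 0.003, 0.007, -0.001]
ft_force: [-3.5, 0.4, 9.4]
grip_width: 0.003
```

Emit:
{"name": "servo_tool", "arguments": {
  "deltas": [
    [[0, 0, 0], 0, 0]
  ]
}}

```text
clock: 3.15
position: [0.5665, -0.0674, 0.0742]
ee_rot: [1.0, 0.003, 0.008, -0.001]
ft_force: [-2.1, -0.2, 9.4]
grip_width: -0.005
```

Emit:
{"name": "servo_tool", "arguments": {
  "deltas": [
    [[-0.05, 0, 0.2], 0, 0],
    [[-0.05, 0, 0.2], 0, 0],
    [[-0.05, 0, 0.2], 0, 0],
    [[-0.05, 0, 0.1], 0, 0]
  ]
}}

```text
clock: 3.48
position: [0.5667, -0.0675, 0.0712]
ee_rot: [1.0, 0.003, 0.01, -0.001]
ft_force: [-4.6, -0.1, 11.7]
grip_width: -0.0
```

Emit:
{"name": "servo_tool", "arguments": {
  "deltas": [
    [[-0.05, 0, 0.05], 0, 0]
  ]
}}

```text
clock: 3.57
position: [0.5667, -0.0675, 0.0717]
ee_rot: [1.0, 0.003, 0.011, -0.001]
ft_force: [-3.9, -0.2, 11.4]
grip_width: -0.001
```

Emit:
{"name": "servo_tool", "arguments": {
  "deltas": [
    [[-0.08, 0, 0.2], 0, 0],
    [[-0.08, 0, 0.2], 0, 0],
    [[-0.08, 0, 0.2], 0, 0]
  ]
}}

```text
clock: 3.82
position: [0.5663, -0.0675, 0.0694]
ee_rot: [1.0, 0.003, 0.013, -0.0]
ft_force: [-3.9, 0.4, 14.5]
grip_width: 0.004
```

Emit:
{"name": "servo_tool", "arguments": {
  "deltas": [
    [[-0.08, 0, 0.15], 0, 0],
    [[-0.08, 0, 0.15], 0, 0]
  ]
}}

```text
clock: 3.98
position: [0.566, -0.0675, 0.0688]
ee_rot: [1.0, 0.003, 0.015, -0.0]
ft_force: [-4.6, 0.8, 13.7]
grip_width: 0.001
```

Emit:
{"name": "servo_tool", "arguments": {
  "deltas": [
    [[-0.08, 0, 0.2], 0, 0],
    [[-0.08, 0, 0.16], 0, 0],
    [[-0.08, 0, 0.16], 0, 0]
  ]
}}

```text
clock: 4.23
position: [0.5657, -0.0675, 0.0677]
ee_rot: [1.0, 0.003, 0.017, -0.0]
ft_force: [-5.4, -0.2, 14.6]
grip_width: -0.002
```

Emit:
{"name": "servo_tool", "arguments": {
  "deltas": [
    [[-0.1, 0, 0.15], 0, 0],
    [[-0.1, 0, 0.15], 0, 0],
    [[-0.1, 0, 0.15], 0, 0]
  ]
}}

```text
clock: 4.48
position: [0.5648, -0.0674, 0.0674]
ee_rot: [1.0, 0.003, 0.02, -0.0]
ft_force: [-5.5, 0.1, 14.2]
grip_width: -0.006
```

Emit:
{"name": "servo_tool", "arguments": {
  "deltas": [
    [[-0.1, 0, 0.18], 0, 0],
    [[-0.1, 0, 0.17], 0, 0],
    [[-0.1, 0, 0.17], 0, 0],
    [[-0.1, 0, 0.17], 0, 0]
  ]
}}

```text
clock: 4.82
position: [0.5641, -0.0673, 0.0664]
ee_rot: [1.0, 0.003, 0.024, -0.0]
ft_force: [-5.6, 0.2, 15.8]
grip_width: 0.002
```

Emit:
{"name": "servo_tool", "arguments": {
  "deltas": [
    [[-0.1, 0, 0.17], 0, 0],
    [[-0.1, 0, 0.17], 0, 0],
    [[-0.1, 0, 0.17], 0, 0]
  ]
}}

```text
clock: 5.07
position: [0.5641, -0.0673, 0.066]
ee_rot: [1.0, 0.003, 0.027, -0.0]
ft_force: [-4.7, 0.6, 15.4]
grip_width: 0.001
```

Emit:
{"name": "servo_tool", "arguments": {
  "deltas": [
    [[-0.1, 0, 0.17], 0, 0],
    [[-0.1, 0, 0.17], 0, 0],
    [[-0.1, 0, 0.17], 0, 0],
    [[-0.1, 0, 0.17], 0, 0]
  ]
}}

```text
clock: 5.4
position: [0.5642, -0.0673, 0.0656]
ee_rot: [0.999, 0.003, 0.032, -0.0]
ft_force: [-4.5, 1.0, 16.4]
grip_width: -0.003
```

Left: the load stayed at 13.7–16.4 N for over 1 s, and the tip was at about 0.0665 m at 15 N, below the 70.5 mm line. It looks tired. Releasing now.

Emit:
{"name": "servo_tool", "arguments": {
  "deltas": [
    [[0, 0, -0.5], 0, 0],
    [[0, 0, -1.0], 0, 0],
    [[0, 0, -1.5], 0, 0],
    [[0, 0, -3], 0, 0],
    [[0, 0, -3], 0, 0],
    [[0, 0, 0], 0, 0]
  ]
}}

```text
clock: 5.9
position: [0.5582, -0.0671, 0.1595]
ee_rot: [0.999, 0.003, 0.032, -0.0]
ft_force: [0.8, -0.1, 0.8]
grip_width: -0.004
```

Emit:
{"name": "servo_tool", "arguments": {
  "deltas": [
    [[0, 0, 0], 0, 0],
    [[0, 0, 0], 0, 0]
  ]
}}

```text
clock: 6.07
position: [0.5588, -0.0671, 0.1605]
ee_rot: [0.999, 0.003, 0.033, -0.0]
ft_force: [0.0, -0.0, 0.4]
grip_width: -0.001
```

```bash
python3 - <<'E'
from h import *
o=telemetry.get_obs(); print(o['clock'],o['position'].round(4),o['ft_force'].round(2),o['ee_rot'].round(4),o['joint_pos'].round(3))
im,d,W=cloud("wrist"); Q=W.reshape(-1,3)
for c in((.5625,-.066),(.565,-.156)):
    m=(Q[:,2]>.078)&(Q[:,2]<.086)&(np.hypot(Q[:,0]-c[0],Q[:,1]-c[1])<.025); q=Q[m]
    if len(q)>5: print('cap',len(q),(q.min(0)+q.max(0))/2,np.ptp(q,0),np.median(q,0)[2])
E
```

```text
6.0667 [ 0.5588 -0.0671  0.1605] [ 0.02 -0.01  0.43] [ 9.994e-01  2.800e-03  3.310e-02 -2.000e-04] [ 0.079  0.201 -0.044  1.779  0.006  1.096  0.04 ]
cap 1284 [ 0.56133864 -0.06663678  0.08121928] [0.02868541 0.02933054 0.00618294] 0.08232802785198187
cap 37 [ 0.56357405 -0.16921378  0.08209024] [0.00760334 0.00531683 0.0024567 ] 0.08263816103111439
```

Emit:
{"name": "servo_tool", "arguments": {
  "deltas": [
    [[0, 2, 0], 0, 0],
    [[0, 3, 0], 0, 0],
    [[0, 3, 0.5], 0, 0],
    [[0, 0.8, 1.5], 0, 0],
    [[0, 0, 1.5], 0, 0],
    [[0, 0, 1], 0, 0],
    [[0, 0, 1], 0, 0],
    [[0, 0, 0.5], 0, 0]
  ]
}}

```text
clock: 6.78
position: [0.56, -0.1569, 0.0898]
ee_rot: [1.0, 0.004, 0.028, -0.001]
ft_force: [-0.0, 0.4, 0.3]
grip_width: -0.002
```

Emit:
{"name": "servo_tool", "arguments": {
  "deltas": [
    [[0, 0, 0], 0, 0]
  ]
}}

```text
clock: 6.87
position: [0.5593, -0.1562, 0.0881]
ee_rot: [1.0, 0.005, 0.027, -0.001]
ft_force: [0.1, -0.4, -0.4]
grip_width: -0.001
```

Emit:
{"name": "servo_tool", "arguments": {
  "deltas": [
    [[0.2, 0, 0.25], 0, 0],
    [[0, 0, 0.25], 0, 0],
    [[0, 0, 0.2], 0, 0],
    [[0, 0, 0.2], 0, 0]
  ]
}}

```text
clock: 7.2
position: [0.5632, -0.1545, 0.0802]
ee_rot: [1.0, 0.006, 0.028, -0.001]
ft_force: [-3.0, -0.8, 5.3]
grip_width: -0.001
```

Emit:
{"name": "servo_tool", "arguments": {
  "deltas": [
    [[0, 0, 0.2], 0, 0],
    [[0, 0, 0.2], 0, 0]
  ]
}}

```text
clock: 7.37
position: [0.5645, -0.1548, 0.0781]
ee_rot: [1.0, 0.006, 0.029, -0.001]
ft_force: [-3.7, -0.3, 9.7]
grip_width: -0.002
```

Emit:
{"name": "servo_tool", "arguments": {
  "deltas": [
    [[-0.03, 0, 0.2], 0, 0],
    [[-0.03, 0, 0.2], 0, 0]
  ]
}}

```text
clock: 7.53
position: [0.5657, -0.1551, 0.0768]
ee_rot: [0.999, 0.006, 0.031, -0.001]
ft_force: [-4.0, 1.5, 12.0]
grip_width: -0.0
```

Emit:
{"name": "servo_tool", "arguments": {
  "deltas": [
    [[-0.05, 0, 0.2], 0, 0],
    [[-0.05, 0, 0.18], 0, 0]
  ]
}}

```text
clock: 7.7
position: [0.5668, -0.1554, 0.0764]
ee_rot: [0.999, 0.006, 0.033, -0.0]
ft_force: [-5.2, 0.9, 13.8]
grip_width: -0.0
```

Emit:
{"name": "servo_tool", "arguments": {
  "deltas": [
    [[-0.08, 0, 0.2], 0, 0],
    [[-0.08, 0, 0.19], 0, 0],
    [[-0.08, 0, 0.18], 0, 0]
  ]
}}

```text
clock: 7.95
position: [0.5682, -0.1558, 0.0766]
ee_rot: [0.999, 0.006, 0.038, 0.0]
ft_force: [-4.3, 0.2, 14.0]
grip_width: -0.003
```

Emit:
{"name": "servo_tool", "arguments": {
  "deltas": [
    [[-0.08, 0, 0.18], 0, 0],
    [[-0.08, 0, 0.18], 0, 0],
    [[-0.08, 0, 0.18], 0, 0]
  ]
}}

```text
clock: 8.2
position: [0.5701, -0.156, 0.0774]
ee_rot: [0.999, 0.006, 0.043, 0.001]
ft_force: [-4.5, 1.4, 14.0]
grip_width: -0.0
```

Emit:
{"name": "servo_tool", "arguments": {
  "deltas": [
    [[-0.08, 0, 0.17], 0, 0],
    [[-0.08, 0, 0.17], 0, 0],
    [[-0.08, 0, 0.17], 0, 0]
  ]
}}

```text
clock: 8.45
position: [0.5724, -0.1562, 0.0787]
ee_rot: [0.999, 0.007, 0.048, 0.002]
ft_force: [-3.6, 1.1, 12.8]
grip_width: 0.0
```

The load sat at about 14 N, but the tool crept forward and tilted. I lift, turn the jaws by 90° (needed for the grasp anyway) and load the right spring again cleanly.

Emit:
{"name": "servo_tool", "arguments": {
  "deltas": [
    [[0, 0, -0.5], 0, 0],
    [[0, 0, -1.5], 0, 0],
    [[0, 0, -2], 0.12, 0],
    [[0, 0, 0], 0.12, 0],
    [[0, 0, 0], 0.12, 0],
    [[0, 0, 0], 0.12, 0],
    [[0, 0, 0], 0.12, 0],
    [[0, 0, 0], 0.12, 0],
    [[0, 0, 0], 0.12, 0],
    [[0, 0, 0], 0.12, 0],
    [[0, 0, 0], 0.12, 0],
    [[0, 0, 0], 0.12, 0]
  ]
}}

```text
clock: 9.45
position: [0.5727, -0.1552, 0.1271]
ee_rot: [0.816, -0.576, 0.046, -0.03]
ft_force: [-0.3, 0.2, 0.2]
grip_width: -0.0
```

Emit:
{"name": "servo_tool", "arguments": {
  "deltas": [
    [[0, 0, 0], 0.12, 0],
    [[0, 0, 0], 0.12, 0],
    [[0, 0, 0], 0.12, 0],
    [[0, 0, 0], 0, 0],
    [[0, 0, 0], 0, 0]
  ]
}}

```text
clock: 9.87
position: [0.5738, -0.1544, 0.1284]
ee_rot: [-0.693, 0.719, -0.041, 0.04]
ft_force: [-0.1, 1.0, 0.7]
grip_width: -0.0
```

```bash
cat >> h.py <<'E'
from scipy.spatial.transform import Rotation as Ro
def st():
    o=telemetry.get_obs(); R=Ro.from_quat(o['ee_rot']).as_matrix()
    print(round(o['clock'],2),o['position'].round(4),o['ft_force'].round(1),'x',R[:,0].round(3),'y',R[:,1].round(3),'z',R[:,2].round(3)); return o,R
def mv(target):  # tool-frame cm to reach target
    o,R=st(); print('cm',((np.array(target)-o['position'])@R*100).round(2))
E
python3 -c "
from h import *
mv([.564,-.156,.088]); print(telemetry.get_obs()['joint_pos'].round(2))
im,d,W=cloud('side'); Q=W.reshape(-1,3)
for c in((.5625,-.066),(.5645,-.156)):
    m=(Q[:,2]>.078)&(Q[:,2]<.086)&(np.hypot(Q[:,0]-c[0],Q[:,1]-c[1])<.025); q=Q[m]
    print('cap',len(q),(q.min(0)+q.max(0))/2,np.median(q,0)[2])
"
```

```text
9.87 [ 0.5738 -0.1544  0.1284] [-0.1  1.   0.7] x [-0.036 -0.999 -0.001] y [-0.993  0.036 -0.113] z [ 0.113 -0.004 -0.994]
cm [0.2  1.43 3.9 ]
[-0.    0.27  0.23  1.79 -0.1   0.99 -1.34]
cap 80 [ 0.56306107 -0.06770357  0.08158253] 0.08255245584738377
cap 94 [ 0.56410177 -0.15588837  0.08136659] 0.08282995178134492
```

Emit:
{"name": "servo_tool", "arguments": {
  "deltas": [
    [[0.1, 0.8, 1.5], 0, 0],
    [[0.1, 0.6, 1.2], 0, 0],
    [[0, 0.1, 0.8], 0, 0],
    [[0, 0, 0.3], 0, 0],
    [[0, 0, 0], 0, 0]
  ]
}}

```text
clock: 10.33
position: [0.5643, -0.1559, 0.0888]
ee_rot: [-0.699, 0.713, -0.042, 0.041]
ft_force: [-0.4, -0.4, 0.2]
grip_width: -0.0
```

```bash
python3 -c "
from h import *
mv([.563,-.156,.0825])"
```

```text
10.33 [ 0.5643 -0.1559  0.0888] [-0.4 -0.4  0.2] x [-0.02  -1.     0.001] y [-0.993  0.02  -0.117] z [ 0.117 -0.003 -0.993]
cm [0.02 0.21 0.61]
```

Emit:
{"name": "servo_tool", "arguments": {
  "deltas": [
    [[0, 0.15, 0.3], 0, 0],
    [[0, 0.1, 0.3], 0, 0],
    [[0, 0.05, 0.3], 0, 0],
    [[0, 0.05, 0.25], 0, 0],
    [[0, 0.05, 0.25], 0, 0]
  ]
}}

```text
clock: 10.75
position: [0.5645, -0.1561, 0.0769]
ee_rot: [-0.7, 0.712, -0.044, 0.042]
ft_force: [-4.2, 1.7, 11.5]
grip_width: 0.005
```

Emit:
{"name": "servo_tool", "arguments": {
  "deltas": [
    [[0, 0.06, 0.25], 0, 0],
    [[0, 0.08, 0.2], 0, 0]
  ]
}}

```text
clock: 10.92
position: [0.5653, -0.1564, 0.0749]
ee_rot: [-0.7, 0.712, -0.045, 0.043]
ft_force: [-4.5, 1.3, 15.5]
grip_width: -0.0
```

Emit:
{"name": "servo_tool", "arguments": {
  "deltas": [
    [[0, 0.14, 0.19], 0, 0],
    [[0, 0.14, 0.19], 0, 0]
  ]
}}

```text
clock: 11.08
position: [0.5651, -0.1565, 0.0742]
ee_rot: [-0.7, 0.711, -0.047, 0.045]
ft_force: [-6.1, 2.1, 17.1]
grip_width: 0.002
```

Emit:
{"name": "servo_tool", "arguments": {
  "deltas": [
    [[0, 0.16, 0.2], 0, 0],
    [[0, 0.16, 0.2], 0, 0],
    [[0, 0.16, 0.2], 0, 0]
  ]
}}

```text
clock: 11.33
position: [0.5649, -0.1565, 0.0736]
ee_rot: [-0.7, 0.711, -0.05, 0.048]
ft_force: [-5.9, 2.4, 16.3]
grip_width: 0.001
```

Emit:
{"name": "servo_tool", "arguments": {
  "deltas": [
    [[0, 0.18, 0.2], 0, 0],
    [[0, 0.18, 0.2], 0, 0],
    [[0, 0.18, 0.2], 0, 0]
  ]
}}

```text
clock: 11.58
position: [0.5644, -0.1563, 0.0733]
ee_rot: [-0.7, 0.71, -0.054, 0.052]
ft_force: [-6.3, 3.0, 17.4]
grip_width: 0.001
```

Emit:
{"name": "servo_tool", "arguments": {
  "deltas": [
    [[0, 0.18, 0.2], 0, 0],
    [[0, 0.18, 0.2], 0, 0],
    [[0, 0.18, 0.2], 0, 0]
  ]
}}

```text
clock: 11.83
position: [0.5643, -0.1563, 0.0732]
ee_rot: [-0.7, 0.71, -0.057, 0.056]
ft_force: [-6.4, 2.2, 16.7]
grip_width: 0.006
```

Emit:
{"name": "servo_tool", "arguments": {
  "deltas": [
    [[0, 0.17, 0.16], 0, 0],
    [[0, 0.17, 0.16], 0, 0],
    [[0, 0.17, 0.17], 0, 0]
  ]
}}

```text
clock: 12.08
position: [0.5643, -0.1562, 0.0741]
ee_rot: [-0.7, 0.709, -0.061, 0.059]
ft_force: [-5.6, 1.6, 15.9]
grip_width: 0.003
```

Emit:
{"name": "servo_tool", "arguments": {
  "deltas": [
    [[0, 0.17, 0.17], 0, 0],
    [[0, 0.17, 0.17], 0, 0],
    [[0, 0.17, 0.17], 0, 0],
    [[0, 0.17, 0.17], 0, 0]
  ]
}}

```text
clock: 12.42
position: [0.5644, -0.1563, 0.0746]
ee_rot: [-0.7, 0.708, -0.066, 0.064]
ft_force: [-5.3, 2.5, 16.2]
grip_width: 0.002
```

Emit:
{"name": "servo_tool", "arguments": {
  "deltas": [
    [[0, 0.17, 0.16], 0, 0],
    [[0, 0.17, 0.16], 0, 0],
    [[0, 0.17, 0.16], 0, 0],
    [[0, 0.17, 0.16], 0, 0]
  ]
}}

```text
clock: 12.75
position: [0.5644, -0.1563, 0.0752]
ee_rot: [-0.7, 0.707, -0.07, 0.069]
ft_force: [-5.1, 2.0, 15.5]
grip_width: -0.001
```

Right: held at about 15.5–17 N for 1.8 s, and the tip stayed at 73–75 mm, above the line, so it is sound. The left one is tired. I lift and move above the left spring with the jaws opening along y.

Emit:
{"name": "servo_tool", "arguments": {
  "deltas": [
    [[0, -0.1, -0.5], 0, 0],
    [[0, -0.3, -1.5], 0, 0],
    [[0, -0.5, -2.5], 0, 0],
    [[0, -0.5, -2.5], 0, 0],
    [[-2, 0, 0], 0, 6],
    [[-3, 0, 0], 0, 6],
    [[-3, 0, 0], 0, 6],
    [[-1, 0, 0], 0, 6],
    [[0, 0, 0], 0, 6],
    [[0, 0, 0], 0, 6]
  ]
}}

```text
clock: 13.58
position: [0.568, -0.0644, 0.1543]
ee_rot: [-0.699, 0.707, -0.074, 0.072]
ft_force: [0.1, -0.2, 0.3]
grip_width: 0.703
```

```bash
python3 - <<'E'
from h import *
o,R=st(); print(o['grip_width'],o['joint_pos'].round(2))
mv(np.array([.5625,-.067,.0775])+.022*R[:,2])
im,d,W=cloud('wrist'); Q=W.reshape(-1,3); cv2.imwrite('pics/w2.png',im)
c=(.5625,-.066)
m=(Q[:,2]>.078)&(Q[:,2]<.086)&(np.hypot(Q[:,0]-c[0],Q[:,1]-c[1])<.025); q=Q[m]
print('cap',len(q),(q.min(0)+q.max(0))/2,np.ptp(q,0))
E
```

```text
13.58 [ 0.568  -0.0644  0.1543] [ 0.1 -0.2  0.3] x [-0.011 -1.     0.002] y [-0.979  0.011 -0.205] z [ 0.205 -0.004 -0.979]
0.7027545799603493 [-0.11  0.13  0.16  1.9  -0.03  0.91 -1.52]
13.58 [ 0.568  -0.0644  0.1543] [ 0.1 -0.2  0.3] x [-0.011 -1.     0.002] y [-0.979  0.011 -0.205] z [ 0.205 -0.004 -0.979]
cm [0.25 2.11 9.6 ]
cap 1341 [ 0.56160329 -0.06663712  0.08141712] [0.02930835 0.02920865 0.00669401]
```

View pics/w2.png

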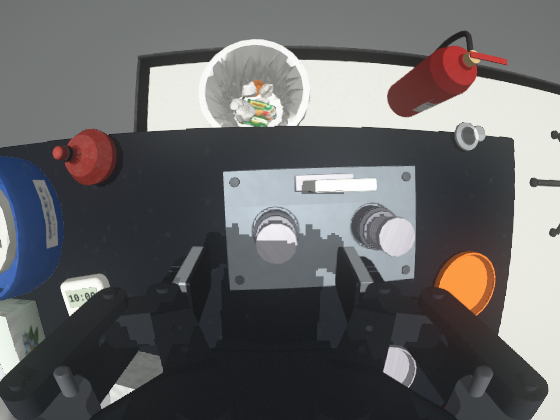

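The wrist view shows both springs upright, with the left cap (277,238) centred between the open jaws and the right one at (395,235). Descending to grasp the cap rim.

Emit:
{"name": "servo_tool", "arguments": {
  "deltas": [
    [[0.2, 1.2, 1.5], 0, 6],
    [[0.05, 0.6, 2], 0, 6],
    [[0, 0.3, 2], 0, 6],
    [[0, 0, 1.5], 0, 6],
    [[0, 0, 1.2], 0, 6],
    [[0, 0, 0.5], 0, 6],
    [[0, 0, 0], 0, 6]
  ]
}}

```text
clock: 14.22
position: [0.5656, -0.0786, 0.062]
ee_rot: [-0.695, 0.711, -0.076, 0.071]
ft_force: [0.6, -0.0, -0.2]
grip_width: 0.702
```

```bash
python3 - <<'E'
from h import *
o,R=st(); mv(np.array([.5623,-.0667,.0775])+.022*R[:,2])
E
```

```text
14.22 [ 0.5656 -0.0786  0.062 ] [ 0.6 -0.  -0.2] x [-0.024 -1.     0.005] y [-0.978  0.022 -0.208] z [ 0.208 -0.01  -0.978]
14.22 [ 0.5656 -0.0786  0.062 ] [ 0.6 -0.  -0.2] x [-0.024 -1.     0.005] y [-0.978  0.022 -0.208] z [ 0.208 -0.01  -0.978]
cm [-1.18  0.03  0.61]
```

Emit:
{"name": "servo_tool", "arguments": {
  "deltas": [
    [[-0.6, 0, 0], 0, 6],
    [[-0.55, 0, 0.2], 0, 6],
    [[0, 0, 0.3], 0, 6],
    [[0, 0, 0.1], 0, 6],
    [[0, 0, 0], 0, 6]
  ]
}}

```text
clock: 14.63
position: [0.5685, -0.0677, 0.0582]
ee_rot: [-0.694, 0.712, -0.078, 0.072]
ft_force: [-0.2, -0.1, 1.0]
grip_width: 0.703
```

```bash
python3 - <<'E'
from h import *
o,R=st(); mv(np.array([.5623,-.0667,.0775])+.022*R[:,2])
E
```

```text
14.63 [ 0.5685 -0.0677  0.0582] [-0.2 -0.1  1. ] x [-0.026 -1.     0.005] y [-0.977  0.024 -0.211] z [ 0.211 -0.011 -0.977]
14.63 [ 0.5685 -0.0677  0.0582] [-0.2 -0.1  1. ] x [-0.026 -1.     0.005] y [-0.977  0.024 -0.211] z [ 0.211 -0.011 -0.977]
cm [-0.07  0.2   0.18]
```

Adjust, then close on the cap.

Emit:
{"name": "servo_tool", "arguments": {
  "deltas": [
    [[-0.05, 0.2, 0.2], 0, 6],
    [[0, 0, 0], 0, 4],
    [[0, 0, 0], 0, 2.6],
    [[0, 0, 0], 0, 2.6],
    [[0, 0, 0], 0, 2.6],
    [[0, 0, 0], 0, 2.6]
  ],
  "force": 50
}}

```text
clock: 15.13
position: [0.5673, -0.067, 0.0567]
ee_rot: [-0.694, 0.712, -0.078, 0.073]
ft_force: [-0.8, 0.1, -2.0]
grip_width: 0.332
```

Emit:
{"name": "servo_tool", "arguments": {
  "deltas": [
    [[0, 0, 0], 0, 2],
    [[0, 0, 0], 0, 2]
  ]
}}

```text
clock: 15.3
position: [0.5672, -0.067, 0.0566]
ee_rot: [-0.694, 0.712, -0.078, 0.073]
ft_force: [-0.3, 0.0, 0.2]
grip_width: 0.328
```

Emit:
{"name": "servo_tool", "arguments": {
  "deltas": [
    [[0, -0.12, -0.5], 0, 2],
    [[0, -0.2, -1], 0, 2],
    [[0, -0.3, -1.5], 0, 2],
    [[0, -0.3, -1.5], 0, 2],
    [[0, -0.2, -1.2], 0, 2],
    [[0, 0, -0.5], 0, 2],
    [[0, 0, 0], 0, 2],
    [[0, 0, 0], 0, 2]
  ]
}}

```text
clock: 15.97
position: [0.5638, -0.0671, 0.1251]
ee_rot: [-0.694, 0.712, -0.078, 0.072]
ft_force: [0.2, 0.7, -2.8]
grip_width: 0.329
```

```bash
python3 - <<'E'
from h import *
o,R=st(); print(o['grip_width']); im,d,W=cloud('side'); np.savez('s2.npz',im=im,W=W)
cv2.imwrite('pics/s2.png',cv2.resize(im[90:310,200:400],None,fx=2.5,fy=2.5)); mv([.3985,-.183,.113])
E
```

```text
15.97 [ 0.5638 -0.0671  0.1251] [ 0.2  0.7 -2.8] x [-0.026 -1.     0.006] y [-0.977  0.024 -0.211] z [ 0.211 -0.011 -0.978]
0.3294299213915044
16.02 [ 0.5638 -0.0671  0.1248] [-0.  -0.9 -1.5] x [-0.026 -1.     0.006] y [-0.977  0.024 -0.21 ] z [ 0.21  -0.011 -0.978]
cm [12.01 16.12 -2.19]
```

View pics/s2.png

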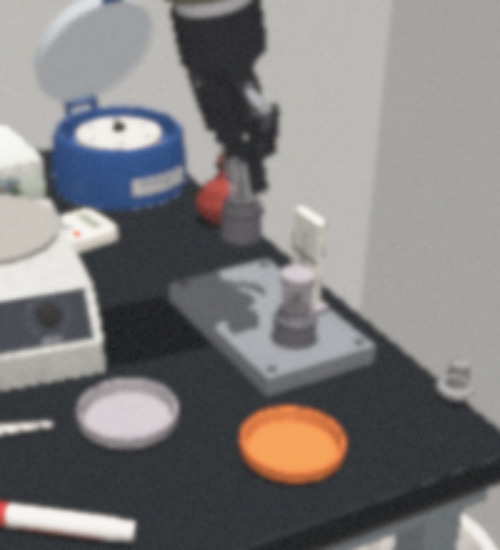

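```bash
python3 - <<'E'
from h import *
Q=np.vstack([np.load('scene.npz')['W'].reshape(-1,3),np.load('s2.npz')['W'].reshape(-1,3)])
m=(Q[:,2]>.03)&(Q[:,2]<.12)&(Q[:,0]>.15)&(Q[:,0]<.5)&(Q[:,1]>-.3)&(Q[:,1]<.05); q=Q[m]
for x in np.arange(.15,.5,.05):
    s=q[(q[:,0]>=x)&(q[:,0]<x+.05)]
    if len(s): print(round(x,2),len(s),np.percentile(s[:,1],[1,99]).round(3),np.percentile(s[:,2],[50,99]).round(3))
E
```

```text
0.25 1765 [-0.108  0.047] [0.077 0.099]
0.3 2589 [-0.114  0.048] [0.096 0.099]
0.35 3086 [-0.12   0.049] [0.078 0.099]
0.4 1941 [-0.102  0.048] [0.066 0.098]
```

Emit:
{"name": "servo_tool", "arguments": {
  "deltas": [
    [[0.8, 1, -1], 0, 2],
    [[1.5, 2, -0.5], 0, 2],
    [[1.5, 2, -0.5], 0, 2],
    [[1.5, 2, -0.5], 0, 2],
    [[1.5, 2, -0.5], 0, 2],
    [[1.5, 2, -0.4], 0, 2],
    [[1.5, 2, -0.4], 0, 2],
    [[1, 1.5, -0.3], 0, 2],
    [[0.5, 0.8, -0.2], 0, 2],
    [[0, 0, 0], 0, 2],
    [[0, 0, 0], 0, 2]
  ]
}}

```text
clock: 16.93
position: [0.392, -0.1776, 0.128]
ee_rot: [-0.695, 0.712, -0.073, 0.069]
ft_force: [-0.0, -0.5, -1.8]
grip_width: 0.327
```

```bash
python3 - <<'E'
from h import *
o,R=st(); print(o['grip_width'],o['joint_pos'].round(2)); mv([.3985,-.184,.1])
im,d,W=cloud('side'); np.savez('s3.npz',im=im,W=W)
cv2.imwrite('pics/s3.png',cv2.resize(im[90:310,180:400],None,fx=2.5,fy=2.5))
E
```

```text
16.93 [ 0.392  -0.1776  0.128 ] [-0.  -0.5 -1.8] x [-0.024 -1.     0.003] y [-0.98   0.022 -0.2  ] z [ 0.2   -0.008 -0.98 ]
0.3269022729748229 [ 0.05 -0.17  0.3   2.23 -0.02  0.88 -1.23]
16.93 [ 0.392  -0.1776  0.128 ] [-0.  -0.5 -1.8] x [-0.024 -1.     0.003] y [-0.98   0.022 -0.2  ] z [ 0.2   -0.008 -0.98 ]
cm [ 0.61 -0.1   2.88]
```

View pics/s3.png

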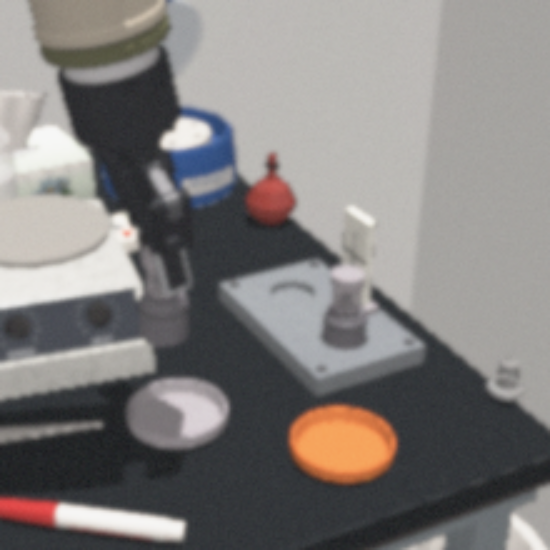

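Emit:
{"name": "servo_tool", "arguments": {
  "deltas": [
    [[0.3, 0.1, 1], 0, 2],
    [[0.2, 0.1, 1.2], 0, 2],
    [[0.1, 0.15, 1.2], 0, 2],
    [[0, 0.15, 1.2], 0, 2],
    [[0, 0.1, 0.8], 0, 2],
    [[0, 0, 0.3], 0, 2],
    [[0, 0, 0], 0, 2],
    [[0, 0, 0], 0, 2]
  ]
}}

```text
clock: 17.65
position: [0.4053, -0.1795, 0.0691]
ee_rot: [-0.699, 0.708, -0.074, 0.069]
ft_force: [0.7, -1.4, -1.6]
grip_width: 0.33
```

```bash
python3 - <<'E'
from h import *
mv([.3985,-.184,.051])
im,d,W=cloud('side'); Q=W.reshape(-1,3)
m=(np.hypot(Q[:,0]-.393,Q[:,1]+.183)<.045)&(Q[:,2]>.022)&(Q[:,2]<.055); q=Q[m]
print(len(q),np.percentile(q,[2,50,98],axis=0).round(3))
E
```

```text
17.65 [ 0.4053 -0.1795  0.0691] [ 0.7 -1.4 -1.6] x [-0.013 -1.     0.006] y [-0.98   0.011 -0.201] z [ 0.201 -0.008 -0.98 ]
cm [0.45 1.03 1.64]
269 [[ 0.382 -0.198  0.025]
 [ 0.394 -0.193  0.041]
 [ 0.416 -0.174  0.055]]
```

Emit:
{"name": "servo_tool", "arguments": {
  "deltas": [
    [[0.45, 0.6, 0], 0, 2],
    [[0, 0.1, 0.3], 0, 2],
    [[0, 0.15, 0.5], 0, 2],
    [[0, 0.1, 0.4], 0, 2],
    [[0, 0.05, 0.2], 0, 2],
    [[0, 0, 0], 0, 2]
  ]
}}

```text
clock: 18.2
position: [0.3987, -0.185, 0.054]
ee_rot: [-0.699, 0.708, -0.076, 0.07]
ft_force: [-0.8, -0.5, -1.6]
grip_width: 0.33
```

```bash
python3 - <<'E'
from h import *
mv([.3985,-.184,.05])
E
```

```text
18.2 [ 0.3987 -0.185   0.054 ] [-0.8 -0.5 -1.6] x [-0.013 -1.     0.006] y [-0.979  0.012 -0.205] z [ 0.205 -0.009 -0.979]
cm [-0.11  0.1   0.38]
```

Emit:
{"name": "servo_tool", "arguments": {
  "deltas": [
    [[0, 0.05, 0.2], 0, 2],
    [[0, 0.05, 0.15], 0, 2],
    [[0, 0, 0], 0, 2]
  ]
}}

```text
clock: 18.45
position: [0.3984, -0.185, 0.0498]
ee_rot: [-0.699, 0.708, -0.075, 0.07]
ft_force: [-0.3, 0.2, -0.9]
grip_width: 0.326
```

Emit:
{"name": "servo_tool", "arguments": {
  "deltas": [
    [[0, 0, 0.1], 0, 2],
    [[0, 0, 0], 0, 2]
  ]
}}

```text
clock: 18.62
position: [0.399, -0.1851, 0.0491]
ee_rot: [-0.699, 0.708, -0.076, 0.07]
ft_force: [-1.0, 0.9, 1.9]
grip_width: 0.325
```

Contact: Fz went from -1.6 to +1.9, so the foot rests on the dish floor at the expected height. I open gently, then check.

Emit:
{"name": "servo_tool", "arguments": {
  "deltas": [
    [[0, 0, 0], 0, 3.2],
    [[0, 0, 0], 0, 4],
    [[0, 0, 0], 0, 5],
    [[0, 0, 0], 0, 5],
    [[0, 0, 0], 0, 5]
  ]
}}

```text
clock: 19.03
position: [0.4, -0.1854, 0.0499]
ee_rot: [-0.699, 0.708, -0.077, 0.071]
ft_force: [-0.2, 0.3, -0.3]
grip_width: 0.588
```

Emit:
{"name": "servo_tool", "arguments": {
  "deltas": [
    [[0, -0.1, -0.5], 0, 5],
    [[0, -0.25, -1.2], 0, 5],
    [[0, -0.3, -1.5], 0, 5],
    [[0, -0.4, -2], 0, 5],
    [[0, -0.5, -2.5], 0, 5],
    [[0, -0.5, -2], 0, 5],
    [[0, 0, 0], 0, 5],
    [[0, 0, 0], 0, 5]
  ]
}}

```text
clock: 19.7
position: [0.3985, -0.185, 0.1552]
ee_rot: [-0.698, 0.708, -0.076, 0.07]
ft_force: [-0.6, 0.3, -0.7]
grip_width: 0.587
```

```bash
python3 - <<'E'
from h import *
st()
for n in('side','scene'):
    im,d,W=cloud(n); Q=W.reshape(-1,3)
    for nm,c,h in(('dish',(.393,-.184),.075),('left',(.5625,-.066),.082),('right',(.5643,-.156),.082)):
        for lo,hi in((h-.006,h+.004),(.025,.045)):
            m=(Q[:,2]>lo)&(Q[:,2]<hi)&(np.hypot(Q[:,0]-c[0],Q[:,1]-c[1])<.028); q=Q[m]
            if len(q): print(n,nm,len(q),((q.min(0)+q.max(0))/2).round(4),np.ptp(q,0).round(4),q[:,2].max().round(4))
    cv2.imwrite(f'pics/{n}4.png',cv2.resize(im[90:310,180:400] if n=='side' else im[170:330,180:380],None,fx=2.5,fy=2.5))
E
```

```text
19.7 [ 0.3985 -0.185   0.1552] [-0.6  0.3 -0.7] x [-0.015 -1.     0.008] y [-0.979  0.013 -0.206] z [ 0.205 -0.011 -0.979]
side dish 141 [ 0.3928 -0.184   0.0733] [0.0286 0.0312 0.0082] 0.0774
side dish 220 [ 0.3925 -0.1876  0.035 ] [0.0355 0.0348 0.0198] 0.0449
side right 104 [ 0.5643 -0.1566  0.0803] [0.0286 0.0307 0.0079] 0.0842
side right 149 [ 0.5635 -0.1589  0.035 ] [0.0351 0.0366 0.0193] 0.0447
scene dish 134 [ 0.3956 -0.1843  0.0732] [0.0298 0.0307 0.0081] 0.0773
scene dish 205 [ 0.3961 -0.182   0.0349] [0.0353 0.0358 0.0197] 0.0448
scene right 169 [ 0.5639 -0.156   0.0803] [0.029  0.0293 0.0085] 0.0846
scene right 44 [ 0.556  -0.1461  0.035 ] [0.0163 0.0187 0.0199] 0.045
```

View pics/side4.png

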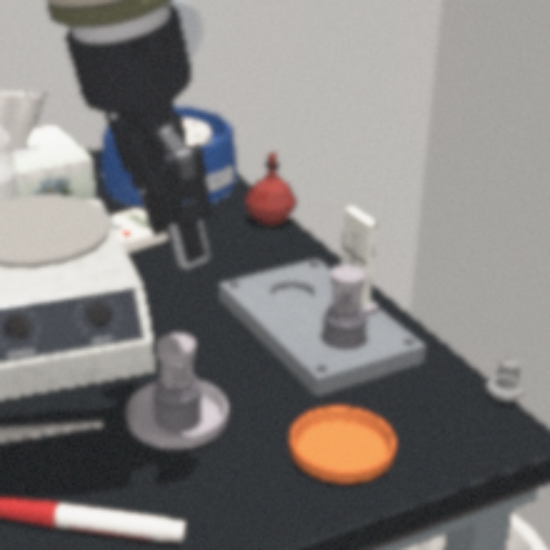

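View pics/scene4.png

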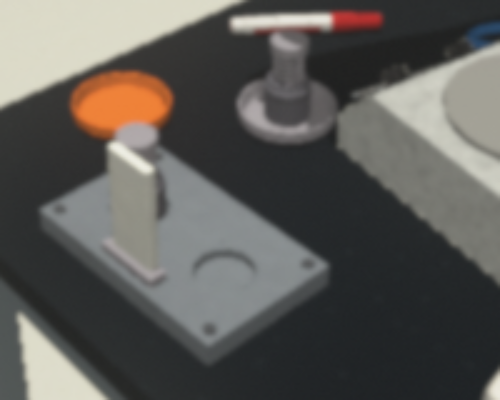

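Both pictures show the tired spring upright in the dish, about (178,385) in the side crop and (288,80) in the scene crop. The sound one stands in the right well, the left well is empty, and the gripper is clear.

```bash
python3 -c "
from h import *
print(order.hand_in())"
```

```text
the job is handed in; nothing more can be done
None
```

I loaded the left spring and then the right one. The left was tired, so I stood it in the steel dish; the right was sound, so it stays in its well. I handed the job in at about 20 s.

- **Left spring (tired):** I held about 13.7–16.4 N for 1.6 s. The cap top sank to about 66.5 mm at 15 N, below the 70.5 mm line.
- **Right spring (sound):** I pressed it twice.
  - **First press:** it read 12.8–14.0 N for about 0.75 s, but the tool crept forward and tilted, so I repeated it.
  - **Second press:** it held about 15.5–17 N for 1.8 s. The cap top stayed at about 73–75 mm, above the line.
- **Last check:** two cameras show the tired spring upright in the dish, within about 3 mm of its centre, with its top at about 75 mm. The right spring is upright and unloaded, with its top at about 82 mm. The gripper is about 8 cm clear of everything.

**What did not go cleanly:**
- Two force readings in the second press touched 17.1 and 17.4 N, just over the 17 N limit. No reading came near 20 N.
- The presses tilted the tool by about 0.2 rad and put about 5–6 N of sideways friction on the caps, so the loading was not perfectly straight down.

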